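# Snap the cover of a paint tin shut all round

### The job

The blue plastic cover is on the white quart tin of paint, but its eight snap tabs still stand up round the edge. Run the fingertips round the rim of the cover, pressing gently as you go, until every tab is fully home and the tin is sealed. Do not lift, tip or shove the tin, and leave everything else on the bench alone.

Things in the scene. Friction and masses are not known exactly. Their poses are not given: they have to be found in the camera images.
- tin: whitish quart paint tin, full, loose on the bench, about 1.4 kg, 112 mm across, 118 mm to its rim, with a blue plastic press-on cover on its mouth that has eight hinged snap tabs round its edge. Origin: centre of the underside; z up along the tin's axis.
- cover_rim (a point): point on the tin's axis, 123.7 mm above its underside, level with the crowns of beads that are home. Each tab carries a rounded bead, 6 mm wide, 44 mm long, its middle line 57.5 mm from the axis, crowned: its ends 3 mm lower and nearly meeting the next. A tab standing up has its crown 4 mm higher. The middle of the cover is fixed and about 2 mm lower.
- tab1 (a joint): snap tab 1 of the cover; its middle lies at 0 degrees, on the tin's own x axis. Angle in rad: 0 = standing up, 0.26 = hard down on its stop, home; counts as home from 0.17 on. The bead goes down about 1.6 mm for each 0.1 rad, takes about 3 N, and stays where it is left.
- tab2 (a joint): snap tab 2, middle at 45 degrees anticlockwise seen from above; values as for tab1
- tab3 (a joint): snap tab 3, middle at 90 degrees anticlockwise seen from above; values as for tab1
- tab4 (a joint): snap tab 4, middle at 135 degrees anticlockwise seen from above; values as for tab1
- tab5 (a joint): snap tab 5, middle at 180 degrees anticlockwise seen from above; values as for tab1
- tab6 (a joint): snap tab 6, middle at 225 degrees anticlockwise seen from above; values as for tab1
- tab7 (a joint): snap tab 7, middle at 270 degrees anticlockwise seen from above; values as for tab1
- tab8 (a joint): snap tab 8, middle at 315 degrees anticlockwise seen from above; values as for tab1
- steel_lid: the tin's old steel lever lid, paint-stained, lying flat on the bench, 93 mm across, 7 mm thick; a bystander, origin at the middle of its underside
- brush: flat paint brush lying on the bench, 214 x 42 x 22 mm, long along its own y axis; a bystander, origin at the middle of its underside
- red_marker: white marker with a red cap, lying on the bench, 140 mm long (own y axis), 16 mm thick; a bystander, origin at the middle of its underside
- black_marker: black marker lying on the bench, 140 mm long (own y axis), 16 mm thick; a bystander, origin at the middle of its underside
- green_marker: white marker with a green cap, lying on the bench, 140 mm long (own y axis), 16 mm thick; a bystander, origin at the middle of its underside
- the_mallet: rubber mallet with a wooden handle, lying on the bench, 269 x 70 x 48 mm; a bystander, origin at the middle of its underside
- yellow_toner: small dropper bottle with a yellow band and black cap, 42 mm across, 114 mm tall, standing behind the tin; a bystander, origin at the middle of its underside
- red_toner: small dropper bottle with a red band and black cap, 42 mm across, 106 mm tall, standing behind the tin; a bystander, origin at the middle of its underside

How it is judged:
At the end, for the whole second after the job is handed in: all eight tabs are down to at least 0.17 rad of 0.26 (beads within about 1.5 mm of their stop), and the tin stands upright and at rest on the bench within 40 mm of where it was (value of joint each of tab1, tab2, tab3, tab4, tab5, tab6, tab7, tab8 above 0.17 rad and angle between tin's own z axis and vertical below 0.03 rad and height (world z) of tin below 0.004 m and distance of tin from where it was at the start of the episode below 0.04 m and linear speed of tin below 0.02 m/s); the robot touches nothing.
It fails at once if the tin is lifted off the bench or tipped (height (world z) of tin above 0.012 m or angle between tin's own z axis and vertical above 0.2 rad).
It fails at once if the tin is shoved more than 60 mm (distance of tin from where it was at the start of the episode above 0.06 m).
It fails at once if the tin or cover is pressed with more than 40 N (contact force between the fingers and tin above 40 N).
It fails at once if something else on the bench is moved more than 25 mm or knocked over (distance of any of steel_lid, brush, red_marker, black_marker, green_marker, the_mallet, yellow_toner, red_toner from where it was at the start of the episode above 0.025 m or angle between any of yellow_toner, red_toner's own z axis and vertical above 0.5 rad).
It also fails if it takes over 72 s, if anything falls off the work surface, if the arm or the gripper's body presses on something with over 40 N, if the wrist force passes 120 N, or if a joint passes its speed limit or range.

### The arm

A 7-joint arm with a two-finger parallel gripper is mounted at the origin on a cart in front of the work surface, level with it; the furniture and walls round the work are solid. World frame = base frame: x ahead of the robot, y to its left, z up, the work surface at z = 0. Lengths are in m, angles in rad, forces in N, time in s.
With the tool pointing down it reaches from about 0.4 to 0.85 m from the base axis. Payload 4.5 kg.
Tool frame: the origin (TCP) lies midway between the tips of the shut fingers; the grasp point (between the pads) lies robot.grasp_offset behind it (robot.grasp_offset is the distance from the TCP to the grasp point, in m); z points along the fingers, y is the direction in which the jaws open and shut (so a half turn about z gives the same grasp; the last joint's range is limited). The gripper opens to 85 mm and grips with 20 to 120 N. Pads are 22 mm wide; open, the fingers measure 114 mm over their backs; the gripper's body (76 mm by 85 mm) begins 54 mm behind the grasp point. The pads swing forward as they close: fully open they stand 13 mm farther back than shut.
Start: joints at [-1.28, 0.689, -0.195, 1.565, 0.157, 0.902, -0.215], TCP at [0.159, 0.605, 0.231] pointing down, gripper open.
Joint ranges: [-3.01, 3.01], [-0.46, 2.08], [-1.47, 1.51], [0.13, 2.56], [-1, 4.14], [0.04, 2.09], [-2.66, 2.66]. Speed limits (rad/s): [2.57, 2.57, 3.14, 3.14, 3.14, 3.14, 3.14].

### API

Orientations are given as [roll, pitch, yaw] about the fixed x, y, z axes, in that order (R = Rz(yaw) Ry(pitch) Rx(roll)).
In Python, from station import robot, get_image, order gives the robot as it stands.
- The arm moves only by the shell command python3 -m creep 'ROWS' [OPENING] [FORCE]. ROWS is JSON, a list of rows, each a list of 2 entries, a list of its own where there are three numbers: the shift along the tool's x, y, z in units of 2 cm (1.0 is 2 cm), then the turn, a rotation vector about the tool's x, y, z in units of pi rad (1.0 is pi rad). In form: [[[dx, dy, dz], [ax, ay, az]], ...]. A call has 1 to 20 rows; each row shifts and turns the pose as measured when the row begins, along the tool's axes as they then stand; what a row does not reach is not made up. A row lasts 1/12 s, in which the tool goes at most 41.7 mm and 7.16 degrees, less where a joint would pass 70% of its speed; a pose out of reach is approached as far as the arm can. A call with a number of a shift or a turn outside -1 to 1 is refused whole. A call with a gripper value outside its range is refused whole. OPENING is the opening, from -1 (shut) to 1 (fully open), set as the call begins (- or left out, the last holds). The fingers move at their own pace and stop on an object; FORCE is the grip in N (left out, the last holds). Time passes only in rows, so rows that do not move let the fingers close. It gives the time, the measured TCP pose, the force and the opening at its end, in the units of the state.
- robot.get_obs(): the state, without advancing time (a new reading comes with each control period).
- get_image(name): name is "scene" or "top" or "wrist"; returns a dict with "image" (480x640x3 uint8, red, green, blue), "fx", "fy", "cx", "cy" (pixels), "world_to_cam" (4x4, takes a point from world to camera coordinates). Camera axes: x right, y down, z forward; pixel columns grow to the right and rows downward; lengths in m; the calibration is good to about 2 mm. A picture is of the moment at which its call begins. There is no depth.
- order.job_done(): hands the job in, once; it reports no verdict.
The state is a dict: "t": time; "qpos": joint angles; "qvel": joint speeds; "joint_torque": joint torques, N m; "ee_pos": TCP position; "eef_rot": TCP orientation; "contact_force": force on the tool from outside, world axes, zero at the start; "moment": the same for the moment, N m; "opening": finger opening in m.
Only numpy, scipy, OpenCV 4.12 (cv2) and the standard library are available. Lean on these libraries where they do the work, as an engineer would, in place of code of your own. Each camera call takes 0.05 s, during which the arm holds its last target.

## Working session

There is one attempt and no reset: what is moved stays moved. The work goes in short steps, Python scripts to look and compute and a shell command to move; the robot and the scene stay as the last step left them, time stands still between calls to the robot, and variables do not carry over. Pictures are saved under pics/ and viewed, and the job is handed in when it is done.

```bash
mkdir -p pics; ls; python3 - <<'E'
from station import robot,get_image
import cv2
o=robot.get_obs()
for k,v in o.items(): print(k,v)
print(robot.grasp_offset)
for n in ["scene","top","wrist"]:
    d=get_image(n); cv2.imwrite(f"pics/{n}0.png",d["image"][:,:,::-1]); print(n,d["fx"],d["cx"],d["cy"]); print(d["world_to_cam"].round(4).tolist())
E
```

```text
pics
t 0.0
qpos [-1.28017625  0.68998542 -0.19452385  1.56639793  0.1573003   0.90252319
 -0.2150921 ]
qvel [-0.00011798  0.00077263  0.00059995  0.00156486  0.00176378  0.00014664
  0.00192653]
joint_torque [ 1.30778276e-04 -5.39618862e+01 -1.26655016e+00 -1.58539975e+01
  9.09031718e-03  9.60113568e-03 -1.15117200e-05]
ee_pos [0.15862703 0.60382564 0.23046906]
eef_rot [-3.13967700e+00  1.39222656e-04  2.88487946e+00]
contact_force [0.14717294 1.17740056 0.1141504 ]
moment [0.00424923 0.01780519 0.02881405]
opening 0.08570154161654311
0.0187
scene 462.506971107034 328.3039740419084 231.01746335010353
[[0.8782, -0.478, -0.0197, -0.4476], [-0.3695, -0.6517, -0.6624, 0.2981], [0.3038, 0.589, -0.7489, 1.0737], [0.0, 0.0, 0.0, 1.0]]
top 580.6710383792589 318.49442720195776 245.74563537984758
[[0.0016, -1.0, 0.0091, 0.058], [-0.9847, -0.0032, -0.1742, 0.5834], [0.1743, -0.0087, -0.9847, 1.2383], [0.0, 0.0, 0.0, 1.0]]
wrist 341.5863189072869 316.2722776346812 241.3918324457741
[[0.2546, 0.967, -0.0026, -0.6226], [0.9278, -0.2435, 0.2828, -0.0379], [0.2728, -0.0745, -0.9592, 0.38], [0.0, 0.0, 0.0, 1.0]]
```

View pics/scene0.png

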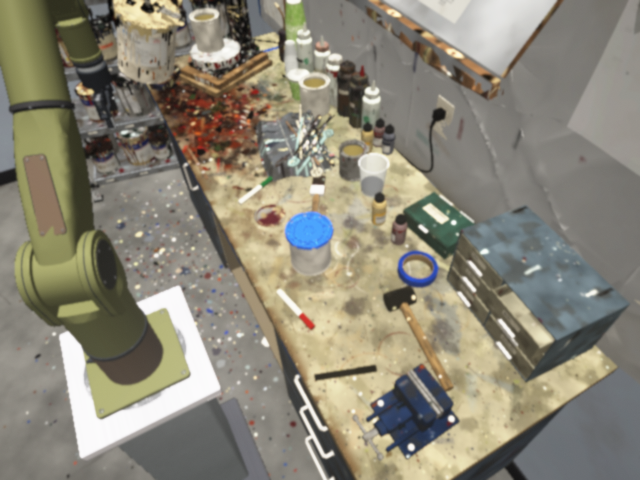

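View pics/top0.png

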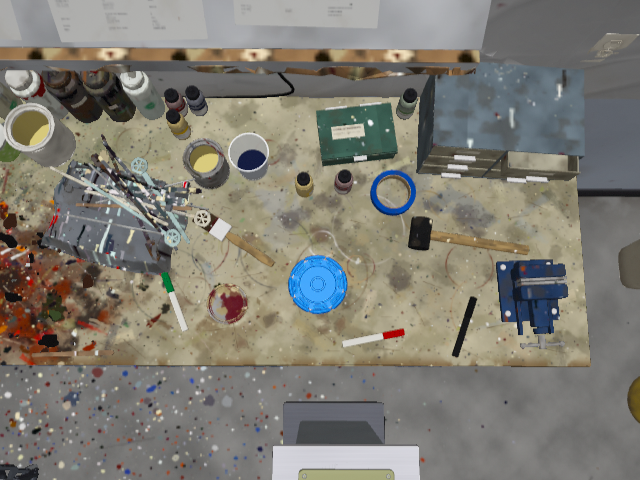

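View pics/wrist0.png

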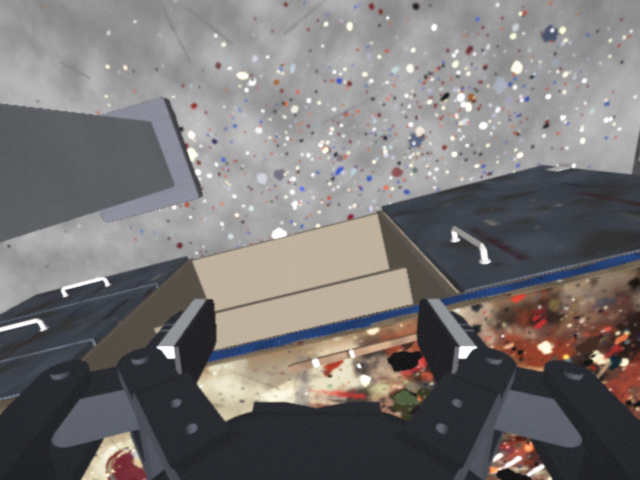

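```bash
cat > h.py <<'E'
import numpy as np,cv2
from station import robot,get_image
def ray(d,u,v,z):
    W=np.array(d["world_to_cam"]);R=W[:3,:3];t=W[:3,3];c=-R.T@t
    r=R.T@np.array([(u-d["cx"])/d["fx"],(v-d["cy"])/d["fy"],1]);return c+r*(z-c[2])/r[2]
def proj(d,p):
    W=np.array(d["world_to_cam"]);q=W[:3,:3]@np.asarray(p)+W[:3,3];return d["fx"]*q[0]/q[2]+d["cx"],d["fy"]*q[1]/q[2]+d["cy"]
def blue(im):
    h=cv2.cvtColor(im,cv2.COLOR_RGB2HSV);m=cv2.inRange(h,(98,120,130),(115,255,255))
    n,l,s,c=cv2.connectedComponentsWithStats(m);i=1+np.argmax(s[1:,4]);return (l==i).astype(np.uint8)
E
python3 - <<'E'
from h import *
for n in ["top","scene"]:
    d=get_image(n);m=blue(d["image"]);c=max(cv2.findContours(m,0,1)[0],key=len)
    hull=cv2.convexHull(c)[:,0]
    P=np.array([ray(d,u,v,.125) for u,v in hull.astype(float)])[:,:2]
    print(n,len(c),cv2.boundingRect(c),cv2.minEnclosingCircle(P.astype(np.float32)),cv2.fitEllipse((P*1e3).astype(np.float32)))
    x,y,w,h=cv2.boundingRect(c);im=d["image"][y-10:y+h+10,x-10:x+w+10,::-1]
    cv2.imwrite(f"pics/{n}_z.png",cv2.resize(im,None,fx=7,fy=7,interpolation=cv2.INTER_CUBIC))
E
```

```text
top 193 (288, 255, 59, 59) ((0.4900522530078888, 0.06246555969119072), 0.060861986130476) ((490.0726013183594, 62.39033126831055), (120.73576354980469, 120.91905212402344), 153.0230255126953)
scene 121 (286, 212, 47, 37) ((0.4879503846168518, 0.058965183794498444), 0.062165215611457825) ((488.0165100097656, 58.62430953979492), (118.03683471679688, 123.60992431640625), 148.93475341796875)
```

View pics/top_z.png

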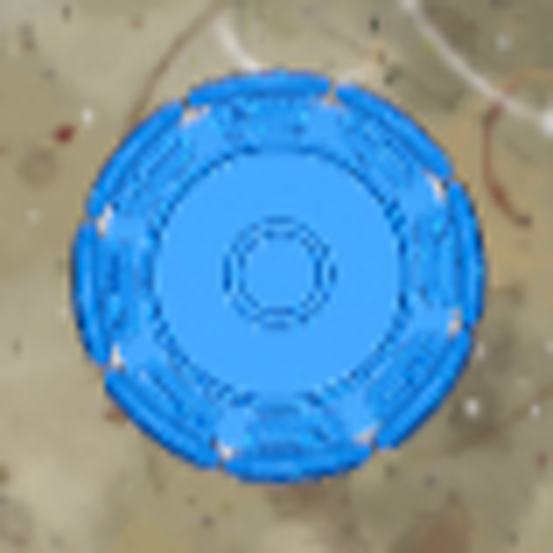

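```bash
python3 -m creep '[[[0,0,0],[0,0,-0.039]],[[0,0,0],[0,0,-0.039]],[[0,0,0],[0,0,0]],[[0,-0.5,0],[0,0,0]],[[0,-0.5,0],[0,0,0]],[[-0.3,-0.5,0],[0,0,0]],[[-0.3,-0.5,0],[0,0,0]]]' -1 20
```

```text
t: 0.83
ee_pos: [0.168, 0.5646, 0.2297]
eef_rot: [3.141, -0.003, 3.13]
contact_force: [0.4, -0.2, 0.4]
opening: 0.0006
```

```bash
python3 -m creep '[[[-0.6,-1,0],[0,0,0]],[[-0.6,-1,0],[0,0,0]],[[-0.6,-1,0],[0,0,0]],[[-0.6,-1,0],[0,0,0]],[[-0.6,-1,0],[0,0,0]],[[-0.6,-1,0],[0,0,0]],[[-0.6,-1,0],[0,0,0]],[[-0.6,-1,0],[0,0,0]],[[-0.6,-1,0],[0,0,0]],[[-0.6,-1,0],[0,0,0]],[[-0.6,-1,0],[0,0,0]],[[-0.6,-1,0],[0,0,0]],[[-0.6,-1,0],[0,0,0]],[[-0.6,-1,0],[0,0,0]],[[-0.6,-1,0],[0,0,0]],[[-0.6,-1,0],[0,0,0]],[[-0.6,-1,0],[0,0,0]],[[-0.6,-1,0],[0,0,0]]]'; python3 -c "
from station import robot;print(robot.get_obs()['qpos'])"
```

```text
t: 2.33
ee_pos: [0.3755, 0.1821, 0.2288]
eef_rot: [3.134, -0.002, 3.065]
contact_force: [0.0, -0.3, -0.1]
opening: -0.0002
[-0.33577347  0.44463265 -0.31968092  2.15761506  0.2403801   0.56880465
  0.66530543]
```

```bash
python3 -m creep '[[[-0.9,-0.6,0],[0,0,-0.012]],[[-0.9,-0.6,0],[0,0,-0.012]],[[-0.9,-0.6,0],[0,0,0]],[[0,0,0],[0,0,0]]]'; python3 - <<'E'
from h import *
d=get_image("wrist");cv2.imwrite("pics/w1.png",d["image"][:,:,::-1])
print(proj(d,(.4895,.0615,.1237)))
E
```

```text
t: 2.67
ee_pos: [0.4319, 0.1355, 0.2288]
eef_rot: [3.137, -0.0, 3.12]
contact_force: [0.5, -0.7, 0.4]
opening: 0.0002
(np.float64(227.1828807879099), np.float64(309.7864108236389))
```

View pics/w1.png

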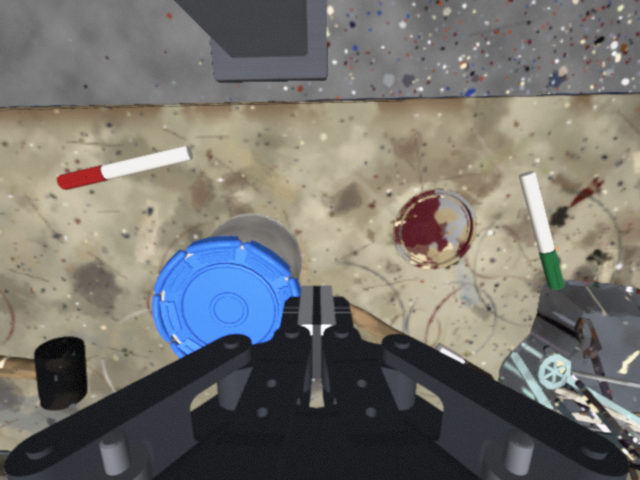

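```bash
python3 -m creep '[[[-0.15,-0.45,0.8],[0,0,-0.006]],[[-0.15,-0.45,0.8],[0,0,0]],[[-0.15,-0.45,0.8],[0,0,0]],[[-0.15,-0.45,0.8],[0,0,0]],[[0,0,0.8],[0,0,0]],[[0,0,0],[0,0,0]]]'
```

```text
t: 3.22
ee_pos: [0.441, 0.1047, 0.1474]
eef_rot: [3.132, 0.002, 3.131]
contact_force: [-1.2, -0.1, 0.1]
opening: 0.0001
```

Now adjust over tab at 141° and press gradually.

```bash
python3 -m creep '[[[-0.2,-0.35,0.3],[0,0,0]],[[0,0,0.3],[0,0,0]],[[0,0,0.2],[0,0,0]],[[0,0,0],[0,0,0]]]'; python3 -m creep '[[[0,0,0.15],[0,0,0]],[[0,0,0.1],[0,0,0]]]';
```

```text
t: 3.55
ee_pos: [0.445, 0.0995, 0.1316]
eef_rot: [3.131, 0.003, 3.13]
contact_force: [-0.0, 0.8, 0.1]
opening: 0.0002
t: 3.72
ee_pos: [0.4456, 0.1002, 0.1272]
eef_rot: [3.13, 0.005, 3.13]
contact_force: [1.1, -0.1, 0.3]
opening: 0.0
```

```bash
python3 -m creep '[[[0,-0.12,0.1],[0.003,-0.001,0]],[[0,0,0.1],[0,0,0]]]'; python3 -m creep '[[[0,0,0.1],[0,0,0]]]';python3 -m creep '[[[0,0,0.1],[0,0,0]]]'
```

```text
t: 3.88
ee_pos: [0.446, 0.0995, 0.1238]
eef_rot: [3.137, 0.01, 3.132]
contact_force: [-2.3, -0.2, 5.2]
opening: 0.0001
t: 3.97
ee_pos: [0.4458, 0.0996, 0.1228]
eef_rot: [3.138, 0.011, 3.132]
contact_force: [-5.4, -0.8, 35.4]
opening: 0.0001
t: 4.05
ee_pos: [0.4459, 0.0996, 0.1227]
eef_rot: [3.139, 0.013, 3.132]
contact_force: [-5.5, -1.3, 39.5]
opening: -0.0001
```

Hard stop found at z≈0.123 (force steep). Lift and check.

```bash
python3 -m creep '[[[0,0,-0.4],[0,-0.003,0]],[[0,0,-0.4],[0,-0.002,0]],[[0,0,0],[0,0,0]]]'; python3 - <<'E'
from h import *
for n in ["wrist","top"]:
    d=get_image(n);u,v=map(int,proj(d,(.4895,.061,.1237)));r=75 if n=="wrist" else 45
    im=d["image"][max(0,v-r):v+r,max(0,u-r):u+r,::-1];cv2.imwrite(f"pics/{n}2.png",cv2.resize(im,(560,560),interpolation=cv2.INTER_CUBIC) if n=="top" else d["image"][:,:,::-1])
E
```

```text
t: 4.3
ee_pos: [0.4458, 0.0997, 0.1408]
eef_rot: [3.14, 0.032, 3.133]
contact_force: [-0.1, -0.8, 0.1]
opening: -0.0003
```

View pics/wrist2.png

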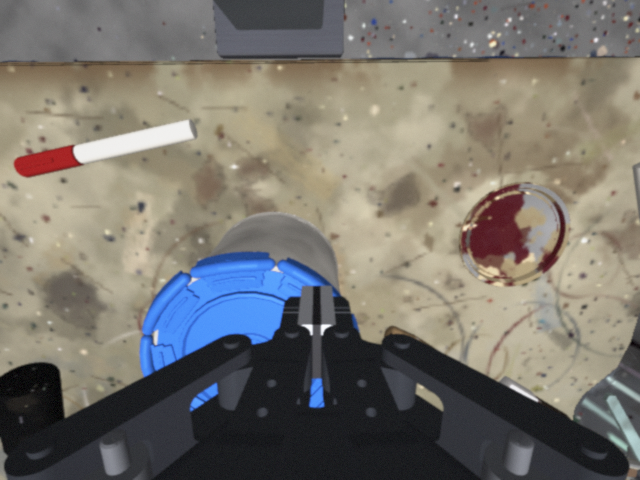

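View pics/top2.png

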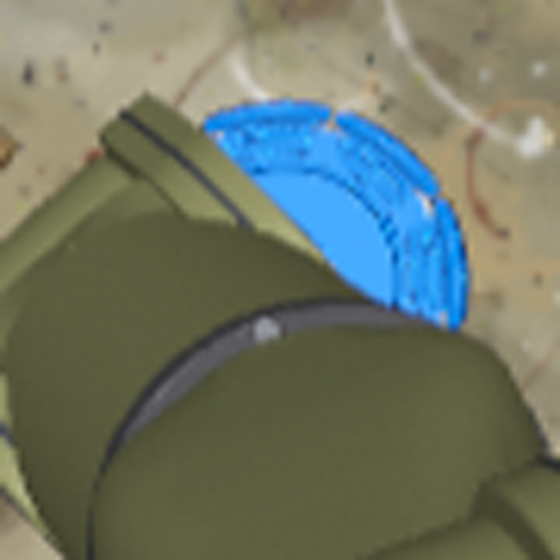

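```bash
python3 -m creep '[[[0.2,-0.6,0],[0,0.005,0]],[[0.25,-0.65,0],[0,0.005,0]],[[0.2,-0.6,0],[0,0,0]],[[0.1,-0.4,0.2],[0,0,0]],[[0,0,0.1],[0,0,0]],[[0,0,0],[0,0,0]]]'
```

```text
t: 4.9
ee_pos: [0.4295, 0.053, 0.1309]
eef_rot: [3.139, -0.003, 3.134]
contact_force: [-0.8, -0.6, 0.0]
opening: -0.0001
```

```bash
python3 -m creep '[[[-0.14,0.1,0.1],[0,0,0]],[[0,0,0.1],[0,0,0]],[[0,0,0.1],[0,0,0]],[[0,0,0.0],[0,0,0]]]'
```

```text
t: 5.23
ee_pos: [0.4318, 0.0558, 0.124]
eef_rot: [3.141, -0.005, 3.135]
contact_force: [0.1, -1.1, 2.0]
opening: -0.0
```

```bash
python3 -m creep '[[[0,0,0.03],[0,0,0]],[[0,0,0.03],[0,0,0]]]';python3 -m creep '[[[0,0,0.03],[0,0,0]]]'
```

```text
t: 5.4
ee_pos: [0.4318, 0.0558, 0.1233]
eef_rot: [-3.141, -0.005, 3.136]
contact_force: [-2.1, -1.7, 16.8]
opening: 0.0001
t: 5.48
ee_pos: [0.4318, 0.0558, 0.1233]
eef_rot: [-3.141, -0.004, 3.136]
contact_force: [-2.0, -1.5, 13.4]
opening: 0.0
```

```bash
python3 -m creep '[[[0,0,-0.4],[0,0,0]],[[-0.1,-0.2,-0.2],[0,0,0]],[[-0.3,-0.6,0],[0,0,0]],[[-0.3,-0.6,0],[0,0,0]],[[-0.3,-0.5,0.1],[0,0,0]],[[-0.05,-0.1,0.15],[0,0,0]],[[0,0,0],[0,0,0]],[[0,0,0],[0,0,0]]]'
```

```text
t: 6.15
ee_pos: [0.4567, 0.0178, 0.131]
eef_rot: [3.138, 0.002, -3.141]
contact_force: [-0.7, 0.3, 0.0]
opening: 0.0002
```

```bash
python3 -m creep '[[[0.17,-0.08,0.1],[0,0,0]],[[0,0,0.1],[0,0,0]],[[0,0,0.1],[0,0,0]],[[0,0,0.02],[0,0,0]]]';python3 -m creep '[[[0,0,0.03],[0,0,0]],[[0,0,0.03],[0,0,0]],[[0,0,0],[0,0,0]]]'
```

```text
t: 6.48
ee_pos: [0.4519, 0.0164, 0.1245]
eef_rot: [3.139, 0.002, -3.139]
contact_force: [1.6, -1.8, 4.0]
opening: -0.0003
t: 6.73
ee_pos: [0.4518, 0.0163, 0.1237]
eef_rot: [3.141, 0.002, -3.139]
contact_force: [0.5, -2.0, 3.2]
opening: -0.0001
```

```bash
python3 -m creep '[[[0,0,0.03],[0,0,0]],[[0,0,0.03],[0,0,0]]]'
```

```text
t: 6.9
ee_pos: [0.4518, 0.0162, 0.1233]
eef_rot: [3.141, 0.003, -3.139]
contact_force: [-2.3, -2.5, 14.6]
opening: -0.0006
```

```bash
python3 -m creep '[[[0,0,-0.4],[0,0,0]],[[-0.2,-0.1,-0.2],[0,0,0]],[[-0.6,-0.2,0],[0,0,0]],[[-0.6,-0.2,0],[0,0,0]],[[-0.5,-0.1,0.1],[0,0,0]],[[-0.1,0,0.15],[0,0,0]],[[0,0,0],[0,0,0]],[[0,0,0],[0,0,0]]]'
```

```text
t: 7.57
ee_pos: [0.4932, 0.0076, 0.1313]
eef_rot: [3.136, 0.002, -3.134]
contact_force: [0.3, 0.1, 0.1]
opening: 0.0
```

```bash
python3 -m creep '[[[-0.11,-0.18,0.1],[0,0,0]],[[0,0,0.1],[0,0,0]],[[0,0,0.1],[0,0,0]],[[0,0,0.03],[0,0,0]]]';python3 -m creep '[[[0,0,0.03],[0,0,0]],[[0,0,0.03],[0,0,0]],[[0,0,0],[0,0,0]]]'
```

```text
t: 7.9
ee_pos: [0.4948, 0.003, 0.1249]
eef_rot: [3.137, 0.002, -3.133]
contact_force: [-0.3, -0.3, 3.6]
opening: -0.0002
t: 8.15
ee_pos: [0.4948, 0.0028, 0.1241]
eef_rot: [3.138, 0.003, -3.133]
contact_force: [-0.5, -0.5, 1.6]
opening: 0.0001
```

```bash
python3 -m creep '[[[0,0,0.03],[0,0,0]],[[0,0,0.03],[0,0,0]]]';python3 -m creep '[[[0,0,0.03],[0,0,0]]]'
```

```text
t: 8.32
ee_pos: [0.4949, 0.0027, 0.1234]
eef_rot: [3.138, 0.004, -3.133]
contact_force: [-1.3, -1.0, 12.8]
opening: -0.0005
t: 8.4
ee_pos: [0.4949, 0.0028, 0.1233]
eef_rot: [3.139, 0.004, -3.133]
contact_force: [-1.6, -1.3, 13.4]
opening: 0.0002
```

```bash
python3 -m creep '[[[0,0,-0.4],[0,0,0]],[[-0.2,0.1,-0.2],[0,0,0]],[[-0.6,0.3,0],[0,0,0]],[[-0.6,0.3,0],[0,0,0]],[[-0.4,0.25,0.1],[0,0,0]],[[-0.1,0,0.15],[0,0,0]],[[0,0,0],[0,0,0]],[[0,0,0],[0,0,0]]]'
```

```text
t: 9.07
ee_pos: [0.532, 0.0251, 0.1304]
eef_rot: [3.136, -0.001, -3.131]
contact_force: [-0.1, -0.1, -0.4]
opening: 0.0001
```

```bash
python3 -m creep '[[[-0.11,0,0.1],[0,0,0]],[[0,0,0.1],[0,0,0]],[[0,0,0.08],[0,0,0]],[[0,0,0.03],[0,0,0]],[[0,0,0.03],[0,0,0]]]'
```

```text
t: 9.48
ee_pos: [0.5347, 0.024, 0.124]
eef_rot: [3.137, 0.001, -3.132]
contact_force: [-0.2, -0.3, 3.8]
opening: -0.0
```

```bash
python3 -m creep '[[[0,0,0.03],[0,0,0]],[[0,0,0.03],[0,0,0]]]';python3 -m creep '[[[0,0,0.03],[0,0,0]]]'
```

```text
t: 9.65
ee_pos: [0.5348, 0.0239, 0.1234]
eef_rot: [3.137, 0.002, -3.132]
contact_force: [-1.4, -0.4, 10.8]
opening: 0.0002
t: 9.73
ee_pos: [0.5349, 0.0239, 0.1234]
eef_rot: [3.138, 0.003, -3.132]
contact_force: [-0.8, -0.4, 9.8]
opening: -0.0002
```

```bash
python3 -m creep '[[[0,0,-0.4],[0,0,0]],[[-0.1,0.2,-0.2],[0,0,0]],[[-0.2,0.6,0],[0,0,0]],[[-0.2,0.6,0],[0,0,0]],[[-0.1,0.5,0.1],[0,0,0]],[[0,0.1,0.15],[0,0,0]],[[0,0,0],[0,0,0]],[[0,0,0],[0,0,0]]]'
```

```text
t: 10.4
ee_pos: [0.5451, 0.0707, 0.1293]
eef_rot: [3.136, -0.003, -3.129]
contact_force: [-0.3, -0.3, -0.2]
opening: 0.0002
```

```bash
python3 -m creep '[[[-0.08,-0.18,0],[0,0,0]],[[0,0,0.1],[0,0,0]],[[0,0,0.1],[0,0,0]],[[0,0,0.03],[0,0,0]],[[0,0,0.03],[0,0,0]]]'
```

```text
t: 10.82
ee_pos: [0.5479, 0.0666, 0.1243]
eef_rot: [3.135, -0.0, -3.13]
contact_force: [-0.6, 1.7, 4.2]
opening: -0.0001
```

```bash
python3 -m creep '[[[0,0,0.03],[0,0,0]],[[0,0,0.03],[0,0,0]]]';python3 -m creep '[[[0,0,0.03],[0,0,0]]]'
```

```text
t: 10.98
ee_pos: [0.5481, 0.0666, 0.1235]
eef_rot: [3.135, 0.001, -3.131]
contact_force: [-0.9, 1.0, 8.5]
opening: 0.0003
t: 11.07
ee_pos: [0.5481, 0.0666, 0.1234]
eef_rot: [3.135, 0.001, -3.131]
contact_force: [-1.3, 0.3, 11.1]
opening: -0.0
```

```bash
python3 -m creep '[[[0,0,-0.4],[0,0,0]],[[0.1,0.2,-0.2],[0,0,0]],[[0.35,0.55,0],[0,0,0]],[[0.35,0.55,0],[0,0,0]],[[0.3,0.4,0.1],[0,0,0]],[[0,0.1,0.15],[0,0,0]],[[0,0,0],[0,0,0]],[[0,0,0],[0,0,0]]]'
```

```text
t: 11.73
ee_pos: [0.52, 0.1057, 0.1295]
eef_rot: [3.137, -0.005, -3.129]
contact_force: [-0.9, -0.0, -0.6]
opening: 0.0
```

```bash
python3 -m creep '[[[-0.27,0,0],[0,0,0]],[[0,0,0.1],[0,0,0]],[[0,0,0.1],[0,0,0]],[[0,0,0.03],[0,0,0]],[[0,0,0.03],[0,0,0]]]'
```

```text
t: 12.15
ee_pos: [0.5269, 0.1065, 0.1242]
eef_rot: [3.136, -0.004, -3.13]
contact_force: [-0.2, 1.5, 3.5]
opening: -0.0001
```

```bash
python3 -m creep '[[[0,0,0.03],[0,0,0]],[[0,0,0.03],[0,0,0]]]';python3 -m creep '[[[0,0,0.03],[0,0,0]]]'
```

```text
t: 12.32
ee_pos: [0.527, 0.1067, 0.1234]
eef_rot: [3.135, -0.003, -3.13]
contact_force: [-3.0, 0.2, 12.0]
opening: 0.0001
t: 12.4
ee_pos: [0.527, 0.1067, 0.1235]
eef_rot: [3.135, -0.003, -3.13]
contact_force: [-2.7, 1.3, 11.9]
opening: -0.0001
```

```bash
python3 -m creep '[[[0,0,-0.4],[0,0,0]],[[0.2,0.1,-0.2],[0,0,0]],[[0.6,0.15,0],[0,0,0]],[[0.6,0.15,0],[0,0,0]],[[0.4,0.1,0.1],[0,0,0]],[[0.1,0.1,0.15],[0,0,0]],[[0,0,0],[0,0,0]],[[0,0,0],[0,0,0]]]'
```

```text
t: 13.07
ee_pos: [0.4879, 0.1153, 0.1312]
eef_rot: [3.139, -0.001, -3.134]
contact_force: [1.3, 0.6, -0.6]
opening: 0.0001
```

```bash
python3 -m creep '[[[0.2,0.14,0],[0,0,0]],[[0,0,0.1],[0,0,0]],[[0,0,0.1],[0,0,0]],[[0,0,0.1],[0,0,0]],[[0,0,0.03],[0,0,0]]]'
```

```text
t: 13.48
ee_pos: [0.4851, 0.1194, 0.1244]
eef_rot: [3.137, 0.0, -3.135]
contact_force: [-1.4, -0.3, 3.2]
opening: -0.0004
```

```bash
python3 -m creep '[[[0,0,0.03],[0,0,0]],[[0,0,0.03],[0,0,0]]]';python3 -m creep '[[[0,0,0.03],[0,0,0]]]'
```

```text
t: 13.65
ee_pos: [0.4851, 0.1196, 0.1234]
eef_rot: [3.137, 0.001, -3.135]
contact_force: [-3.0, -0.0, 11.6]
opening: -0.0001
t: 13.73
ee_pos: [0.4852, 0.1197, 0.1234]
eef_rot: [3.137, 0.001, -3.135]
contact_force: [-2.4, -0.2, 14.2]
opening: -0.0001
```

```bash
python3 -m creep '[[[0,0,-0.4],[0,0,0]],[[0,0,-1],[0,0,0]],[[0,0,-1],[0,0,0]],[[0,0,-1],[0,0,0]],[[0,0,-1],[0,0,0]],[[0.5,1,-0.5],[0,0,0]],[[0.5,1,0],[0,0,0]],[[0.5,1,0],[0,0,0]],[[0.5,1,0],[0,0,0]],[[0.5,1,0],[0,0,0]],[[0.5,1,0],[0,0,0]],[[0.5,1,0],[0,0,0]],[[0.5,1,0],[0,0,0]],[[0.5,1,0],[0,0,0]],[[0,0,0],[0,0,0]]]'; python3 - <<'E'
from h import *
for n in ["wrist","top","scene"]:
    d=get_image(n);cv2.imwrite(f"pics/{n}3.png",d["image"][:,:,::-1])
    u,v=map(int,proj(d,(.4895,.061,.1237)));r=45
    im=d["image"][max(0,v-r):v+r,max(0,u-r):u+r,::-1];cv2.imwrite(f"pics/{n}3z.png",cv2.resize(im,(560,560),interpolation=cv2.INTER_CUBIC)) if im.size else 0
    if n!="wrist":
        m=blue(d["image"]);c=max(cv2.findContours(m,0,1)[0],key=len)
        P=np.array([ray(d,a,b,.122) for a,b in cv2.convexHull(c)[:,0].astype(float)])[:,:2]
        print(n,cv2.minEnclosingCircle(P.astype(np.float32)))
E
```

```text
t: 14.98
ee_pos: [0.3974, 0.3009, 0.229]
eef_rot: [3.138, 0.007, 3.133]
contact_force: [0.2, 1.2, 0.3]
opening: 0.0001
top ((0.49060019850730896, 0.061991337686777115), 0.060533151030540466)
scene ((0.4879823625087738, 0.05928611382842064), 0.06212155148386955)
```

View pics/top3.png

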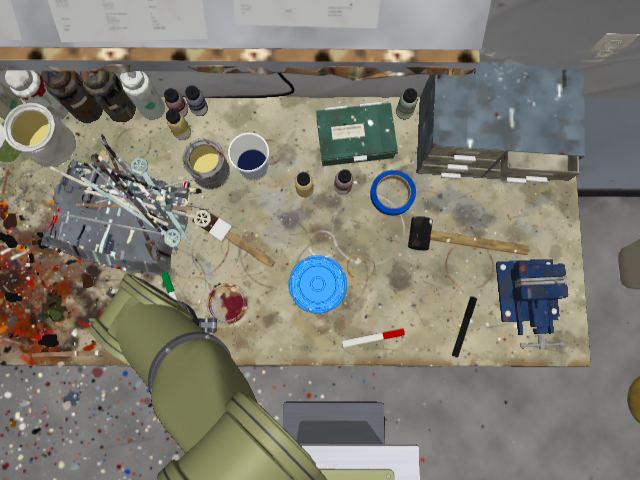

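View pics/top3z.png

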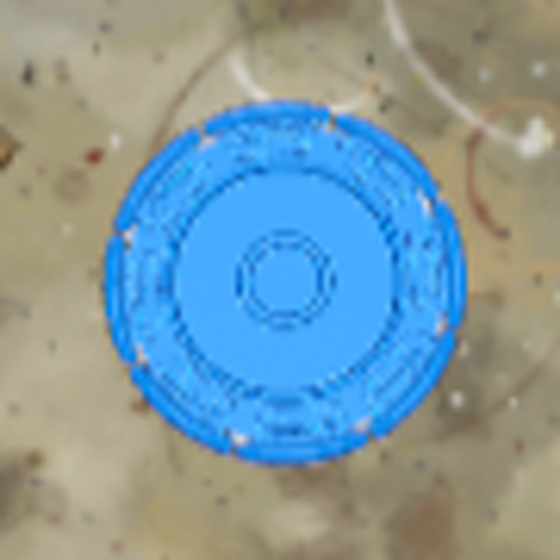

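View pics/scene3z.png

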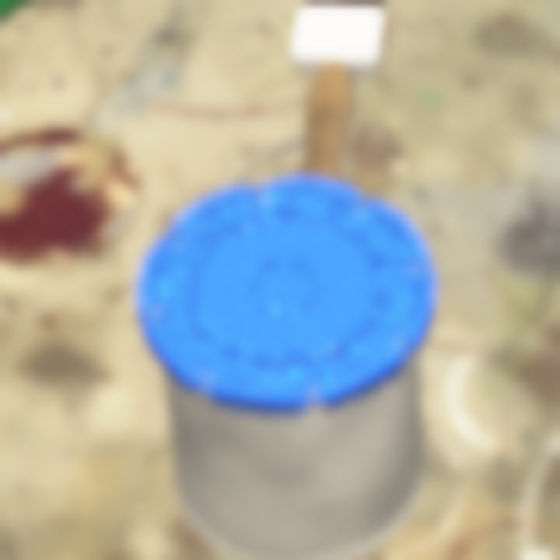

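View pics/wrist3.png

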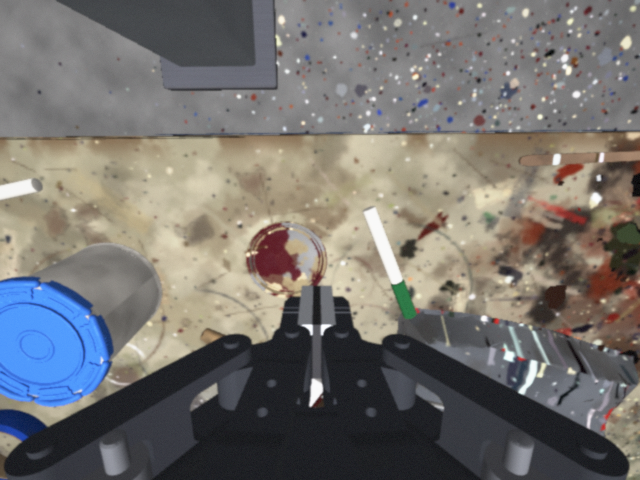

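The cover at top-view (318,284) hasn't moved, and all eight tabs look evenly flat, with small uniform gaps between them. The bystanders are where they started, and the arm is clear.

```bash
python3 - <<'E'
from station import order,robot
o=robot.get_obs();print(o["t"],o["contact_force"].round(1) if hasattr(o["contact_force"],"round") else o["contact_force"])
print(order.job_done())
E
```

```text
15.1333 [ 1.2 -0.6 -0.4]
the job is handed in; nothing more can be done
None
```

I pressed all eight snap tabs home with the shut fingertips and handed the job in at about 15 s. I got no verdict back. I pressed each tab separately at its middle, lifting between tabs, rather than sliding round the rim. This avoided dragging the tin.

- **Tabs:** each one went down at about 3 N and then met a hard stop with the TCP at z ≈ 0.1227–0.1234 m. Forces at the stop were about 10–17 N on seven of them.
- **Close call:** the first tab I pressed, at about 141° in the world frame, read 39.5 N at the wrist. That is very near the 40 N limit. I only had readings at the end of each move, so the peak could have been slightly higher. I used smaller steps after that.
- **Tin:** the fitted cover centre shifted less than 1 mm between the first and last pictures. In the final pictures the tin looks upright.
- **Bench:** the other items look unmoved in the final top view, though I did not measure each one. The arm hides part of the green marker in that view, but the wrist view shows it clear.
- **Check that disagreed:** the top and scene cameras differ by about 3 mm on the cover centre. I aimed between the two, and the wrist camera agreed with that to about 1 mm.

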